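# Lock the wire spools into the bench rack with spindles and spring clips

### The job

The wire spools are sitting loose in the bench rack. For every spool that is there, push a spindle through the rack and the spool's bore from the robot's side until its square head is up against the near plate, then lift a spring clip out of the clip block and press it down onto the groove that sticks out beyond the far plate until it snaps fully home. Leave the spools in their bays and the other things on the bench where they are.

Things in the scene. Friction and masses are not known exactly. Their poses are not given: they have to be found in the camera images.
- rack: fixed steel rack: two upright plates 5 mm thick, 53 mm high, 216 mm long (y), outer faces at x = -30 (near, robot's side) and +30 mm (far). Bays 0, 1, 2 at y = -72, 0, 72 mm: in each, 15 mm round holes through both plates, axis along x 42 mm above the bench, 11 mm below the plates' top. 4 mm base plate to x = +-50. Origin on the bench under its centre, z up, x = the way spindles go in
- spool0: loose wire spool in bay 0, resting on two cross rods, its bore in line with the holes; None = absent, bay empty. Flanges 50 mm across, 44 mm wide overall, clear bore 18 mm. Origin at its centre, x along the bore
- spool1: loose wire spool in bay 1, resting on two cross rods, its bore in line with the holes; None = absent, bay empty. Flanges 50 mm across, 44 mm wide overall, clear bore 18 mm. Origin at its centre, x along the bore
- spool2: loose wire spool in bay 2, resting on two cross rods, its bore in line with the holes; None = absent, bay empty. Flanges 50 mm across, 44 mm wide overall, clear bore 18 mm. Origin at its centre, x along the bore
- spindle0: one of three alike loose steel spindles, lying on a 3 mm rubber mat left of the rack, tip away from the robot: square head 16 x 16 mm, 30 mm long (x = -30 to 0), then round shank 12 mm thick, 81 mm long, last 6 mm rounded off. 80 g. Origin on the axis at the shoulder (head meets shank), x to the tip. Lying, the head's axis is 8 mm above the mat. Fully in, the shoulder touches the near plate
- spindle1: one of three alike loose steel spindles, lying on a 3 mm rubber mat left of the rack, tip away from the robot: square head 16 x 16 mm, 30 mm long (x = -30 to 0), then round shank 12 mm thick, 81 mm long, last 6 mm rounded off. 80 g. Origin on the axis at the shoulder (head meets shank), x to the tip. Lying, the head's axis is 8 mm above the mat. Fully in, the shoulder touches the near plate
- spindle2: one of three alike loose steel spindles, lying on a 3 mm rubber mat left of the rack, tip away from the robot: square head 16 x 16 mm, 30 mm long (x = -30 to 0), then round shank 12 mm thick, 81 mm long, last 6 mm rounded off. 80 g. Origin on the axis at the shoulder (head meets shank), x to the tip. Lying, the head's axis is 8 mm above the mat. Fully in, the shoulder touches the near plate
- spindle0_groove (a point): middle of that spindle's groove, on its axis, 66 mm past the shoulder; groove 8 mm wide, 8 mm thick at its bottom between 12 mm lands. With the spindle fully in it is 6 mm beyond the far plate's outer face. The shank has 1.5 mm play all round in the holes, so it rests 1.5 mm below the hole axis. Axes as the spindle's
- spindle1_groove (a point): middle of that spindle's groove, on its axis, 66 mm past the shoulder; groove 8 mm wide, 8 mm thick at its bottom between 12 mm lands. With the spindle fully in it is 6 mm beyond the far plate's outer face. The shank has 1.5 mm play all round in the holes, so it rests 1.5 mm below the hole axis. Axes as the spindle's
- spindle2_groove (a point): middle of that spindle's groove, on its axis, 66 mm past the shoulder; groove 8 mm wide, 8 mm thick at its bottom between 12 mm lands. With the spindle fully in it is 6 mm beyond the far plate's outer face. The shank has 1.5 mm play all round in the holes, so it rests 1.5 mm below the hole axis. Axes as the spindle's
- block: fixed aluminium clip block, 156 x 50 x 30 mm, origin on the bench under its centre; four pockets in a row along its x at -54, -18, 18, 54 mm, each 6 mm (x) by 25.5 mm (y), 21 mm deep, a clip standing in each
- clip0: one of four alike open spring clips of 4 mm wire (some are spare), standing in a block pocket, grip tab up, jaws down. Origin = centre of the eye that closes on the groove, 20 mm above the bench in the pocket; z from mouth to tab, x along the shaft it fits, y across the jaws. Jaws reach 11 mm below the origin, 22 mm wide over flared tips, throat 4.6 mm. 20 g
- clip1: one of four alike open spring clips of 4 mm wire (some are spare), standing in a block pocket, grip tab up, jaws down. Origin = centre of the eye that closes on the groove, 20 mm above the bench in the pocket; z from mouth to tab, x along the shaft it fits, y across the jaws. Jaws reach 11 mm below the origin, 22 mm wide over flared tips, throat 4.6 mm. 20 g
- clip2: one of four alike open spring clips of 4 mm wire (some are spare), standing in a block pocket, grip tab up, jaws down. Origin = centre of the eye that closes on the groove, 20 mm above the bench in the pocket; z from mouth to tab, x along the shaft it fits, y across the jaws. Jaws reach 11 mm below the origin, 22 mm wide over flared tips, throat 4.6 mm. 20 g
- clip3: one of four alike open spring clips of 4 mm wire (some are spare), standing in a block pocket, grip tab up, jaws down. Origin = centre of the eye that closes on the groove, 20 mm above the bench in the pocket; z from mouth to tab, x along the shaft it fits, y across the jaws. Jaws reach 11 mm below the origin, 22 mm wide over flared tips, throat 4.6 mm. 20 g
- clip0_tab (a point): centre of that clip's black grip tab, 26 mm above the eye: tab 12 mm wide (y), 8 mm thick (x), 11 to 40 mm above the eye. Held by it and pushed along -z across the groove, the clip needs about 5 to 15 N, then snaps: its origin lies on the groove's axis and it stays by its own spring. Axes as the clip's
- clip1_tab (a point): centre of that clip's black grip tab, 26 mm above the eye: tab 12 mm wide (y), 8 mm thick (x), 11 to 40 mm above the eye. Held by it and pushed along -z across the groove, the clip needs about 5 to 15 N, then snaps: its origin lies on the groove's axis and it stays by its own spring. Axes as the clip's
- clip2_tab (a point): centre of that clip's black grip tab, 26 mm above the eye: tab 12 mm wide (y), 8 mm thick (x), 11 to 40 mm above the eye. Held by it and pushed along -z across the groove, the clip needs about 5 to 15 N, then snaps: its origin lies on the groove's axis and it stays by its own spring. Axes as the clip's
- clip3_tab (a point): centre of that clip's black grip tab, 26 mm above the eye: tab 12 mm wide (y), 8 mm thick (x), 11 to 40 mm above the eye. Held by it and pushed along -z across the groove, the clip needs about 5 to 15 N, then snaps: its origin lies on the groove's axis and it stays by its own spring. Axes as the clip's
- pliers: bystander: red-handled pliers, 160 mm long and 12 mm high, loose on the bench
- cutters: bystander: yellow-handled cutters, 160 mm long, 12 mm high, loose beyond the rack
- jar: bystander: glass jar with black lid, 64 mm across, 62 mm high
- tweezers: bystander: steel tweezers, 145 mm, lying right of the rack's far end
- bobbin: bystander: wooden bobbin standing upright, 38 mm across, 56 mm high
Not all that is in view belongs to the job. Leave any brown or red look-alike of the spindle1 alone. What is shaped like the spindle0 but green is not meant.

How it is judged:
At the end, for the whole second after the job is handed in: Each spool present is in its bay with a spindle through it and both plates from the near side, head against the near plate (groove's middle 1 to 13 mm beyond the far plate), and a clip's eye within 3.5 mm of the groove's middle, square within 0.3 rad; spools and spindles at rest (((y of spool0 in the frame of spindle0 between -0.006 and 0.006 m and z of spool0 in the frame of spindle0 between -0.006 and 0.006 m and x of spindle0_groove in the frame of rack between 0.031 and 0.043 m and ((distance between clip0 and spindle0_groove below 0.0035 m and angle between the x axis of clip0 and the x axis of spindle0, either way round below 0.3 rad) or (distance between clip1 and spindle0_groove below 0.0035 m and angle between the x axis of clip1 and the x axis of spindle0, either way round below 0.3 rad) or (distance between clip2 and spindle0_groove below 0.0035 m and angle between the x axis of clip2 and the x axis of spindle0, either way round below 0.3 rad) or (distance between clip3 and spindle0_groove below 0.0035 m and angle between the x axis of clip3 and the x axis of spindle0, either way round below 0.3 rad))) or (y of spool0 in the frame of spindle1 between -0.006 and 0.006 m and z of spool0 in the frame of spindle1 between -0.006 and 0.006 m and x of spindle1_groove in the frame of rack between 0.031 and 0.043 m and ((distance between clip0 and spindle1_groove below 0.0035 m and angle between the x axis of clip0 and the x axis of spindle1, either way round below 0.3 rad) or (distance between clip1 and spindle1_groove below 0.0035 m and angle between the x axis of clip1 and the x axis of spindle1, either way round below 0.3 rad) or (distance between clip2 and spindle1_groove below 0.0035 m and angle between the x axis of clip2 and the x axis of spindle1, either way round below 0.3 rad) or (distance between clip3 and spindle1_groove below 0.0035 m and angle between the x axis of clip3 and the x axis of spindle1, either way round below 0.3 rad))) or (y of spool0 in the frame of spindle2 between -0.006 and 0.006 m and z of spool0 in the frame of spindle2 between -0.006 and 0.006 m and x of spindle2_groove in the frame of rack between 0.031 and 0.043 m and ((distance between clip0 and spindle2_groove below 0.0035 m and angle between the x axis of clip0 and the x axis of spindle2, either way round below 0.3 rad) or (distance between clip1 and spindle2_groove below 0.0035 m and angle between the x axis of clip1 and the x axis of spindle2, either way round below 0.3 rad) or (distance between clip2 and spindle2_groove below 0.0035 m and angle between the x axis of clip2 and the x axis of spindle2, either way round below 0.3 rad) or (distance between clip3 and spindle2_groove below 0.0035 m and angle between the x axis of clip3 and the x axis of spindle2, either way round below 0.3 rad)))) and x of spool0 in the frame of rack between -0.007 and 0.007 m and z of spool0 in the frame of rack between 0.036 and 0.048 m and ((y of spool1 in the frame of spindle0 between -0.006 and 0.006 m and z of spool1 in the frame of spindle0 between -0.006 and 0.006 m and x of spindle0_groove in the frame of rack between 0.031 and 0.043 m and ((distance between clip0 and spindle0_groove below 0.0035 m and angle between the x axis of clip0 and the x axis of spindle0, either way round below 0.3 rad) or (distance between clip1 and spindle0_groove below 0.0035 m and angle between the x axis of clip1 and the x axis of spindle0, either way round below 0.3 rad) or (distance between clip2 and spindle0_groove below 0.0035 m and angle between the x axis of clip2 and the x axis of spindle0, either way round below 0.3 rad) or (distance between clip3 and spindle0_groove below 0.0035 m and angle between the x axis of clip3 and the x axis of spindle0, either way round below 0.3 rad))) or (y of spool1 in the frame of spindle1 between -0.006 and 0.006 m and z of spool1 in the frame of spindle1 between -0.006 and 0.006 m and x of spindle1_groove in the frame of rack between 0.031 and 0.043 m and ((distance between clip0 and spindle1_groove below 0.0035 m and angle between the x axis of clip0 and the x axis of spindle1, either way round below 0.3 rad) or (distance between clip1 and spindle1_groove below 0.0035 m and angle between the x axis of clip1 and the x axis of spindle1, either way round below 0.3 rad) or (distance between clip2 and spindle1_groove below 0.0035 m and angle between the x axis of clip2 and the x axis of spindle1, either way round below 0.3 rad) or (distance between clip3 and spindle1_groove below 0.0035 m and angle between the x axis of clip3 and the x axis of spindle1, either way round below 0.3 rad))) or (y of spool1 in the frame of spindle2 between -0.006 and 0.006 m and z of spool1 in the frame of spindle2 between -0.006 and 0.006 m and x of spindle2_groove in the frame of rack between 0.031 and 0.043 m and ((distance between clip0 and spindle2_groove below 0.0035 m and angle between the x axis of clip0 and the x axis of spindle2, either way round below 0.3 rad) or (distance between clip1 and spindle2_groove below 0.0035 m and angle between the x axis of clip1 and the x axis of spindle2, either way round below 0.3 rad) or (distance between clip2 and spindle2_groove below 0.0035 m and angle between the x axis of clip2 and the x axis of spindle2, either way round below 0.3 rad) or (distance between clip3 and spindle2_groove below 0.0035 m and angle between the x axis of clip3 and the x axis of spindle2, either way round below 0.3 rad)))) and x of spool1 in the frame of rack between -0.007 and 0.007 m and z of spool1 in the frame of rack between 0.036 and 0.048 m and ((y of spool2 in the frame of spindle0 between -0.006 and 0.006 m and z of spool2 in the frame of spindle0 between -0.006 and 0.006 m and x of spindle0_groove in the frame of rack between 0.031 and 0.043 m and ((distance between clip0 and spindle0_groove below 0.0035 m and angle between the x axis of clip0 and the x axis of spindle0, either way round below 0.3 rad) or (distance between clip1 and spindle0_groove below 0.0035 m and angle between the x axis of clip1 and the x axis of spindle0, either way round below 0.3 rad) or (distance between clip2 and spindle0_groove below 0.0035 m and angle between the x axis of clip2 and the x axis of spindle0, either way round below 0.3 rad) or (distance between clip3 and spindle0_groove below 0.0035 m and angle between the x axis of clip3 and the x axis of spindle0, either way round below 0.3 rad))) or (y of spool2 in the frame of spindle1 between -0.006 and 0.006 m and z of spool2 in the frame of spindle1 between -0.006 and 0.006 m and x of spindle1_groove in the frame of rack between 0.031 and 0.043 m and ((distance between clip0 and spindle1_groove below 0.0035 m and angle between the x axis of clip0 and the x axis of spindle1, either way round below 0.3 rad) or (distance between clip1 and spindle1_groove below 0.0035 m and angle between the x axis of clip1 and the x axis of spindle1, either way round below 0.3 rad) or (distance between clip2 and spindle1_groove below 0.0035 m and angle between the x axis of clip2 and the x axis of spindle1, either way round below 0.3 rad) or (distance between clip3 and spindle1_groove below 0.0035 m and angle between the x axis of clip3 and the x axis of spindle1, either way round below 0.3 rad))) or (y of spool2 in the frame of spindle2 between -0.006 and 0.006 m and z of spool2 in the frame of spindle2 between -0.006 and 0.006 m and x of spindle2_groove in the frame of rack between 0.031 and 0.043 m and ((distance between clip0 and spindle2_groove below 0.0035 m and angle between the x axis of clip0 and the x axis of spindle2, either way round below 0.3 rad) or (distance between clip1 and spindle2_groove below 0.0035 m and angle between the x axis of clip1 and the x axis of spindle2, either way round below 0.3 rad) or (distance between clip2 and spindle2_groove below 0.0035 m and angle between the x axis of clip2 and the x axis of spindle2, either way round below 0.3 rad) or (distance between clip3 and spindle2_groove below 0.0035 m and angle between the x axis of clip3 and the x axis of spindle2, either way round below 0.3 rad)))) and x of spool2 in the frame of rack between -0.007 and 0.007 m and z of spool2 in the frame of rack between 0.036 and 0.048 m and linear speed of each of spool0, spool1, spool2, spindle0, spindle1, spindle2 below 0.02 m/s); the robot touches nothing.
It fails at once if the pliers was pushed more than 40 mm out of its place (distance of pliers from where it was at the start of the episode above 0.04 m).
It fails at once if the cutters was pushed more than 40 mm out of its place (distance of cutters from where it was at the start of the episode above 0.04 m).
It fails at once if the jar was pushed more than 40 mm out of its place (distance of jar from where it was at the start of the episode above 0.04 m).
It fails at once if the tweezers was pushed more than 40 mm out of its place (distance of tweezers from where it was at the start of the episode above 0.04 m).
It fails at once if the bobbin was pushed more than 40 mm out of its place (distance of bobbin from where it was at the start of the episode above 0.04 m).
Of spool0, spool1, spool2 only 2 to 3 are there at a start; the rules pass over those that are not, and their reading is None.
At some moment in a run one of spindle0, spindle1, spindle2 may be knocked a few centimetres aside while the robot is not near it.
Once in a run the grip may slacken for a moment while it holds something.
It also fails if it takes over 210 s, if anything falls off the work surface, if the arm or the gripper's body presses on something with over 40 N, if the wrist force passes 120 N, or if a joint passes its speed limit or range.

### The arm

A 6-joint arm with a two-finger parallel gripper is mounted at the origin on the work surface. World frame = base frame: x ahead of the robot, y to its left, z up, the work surface at z = 0. Lengths are in m, angles in rad, forces in N, time in s.
With the tool pointing down it reaches from about 0.15 to 0.775 m from the base axis. Payload 6.1 kg.
Tool frame: the origin (TCP) lies at the very end of the fingers, on their centre line; the grasp point (between the pads) lies env.pinch_z behind it (env.pinch_z is the distance from the TCP to the grasp point, in m); z points along the fingers, y is the line along which they close (so a half turn about z gives the same grasp; the last joint's range is limited). The gripper opens to 85 mm and grips with 20 to 120 N. Pads are 22 mm wide; open, the fingers measure 114 mm over their backs; the gripper's body (76 mm by 85 mm) begins 54 mm behind the grasp point. The pads swing forward as they close: fully open they stand 13 mm farther back than shut.
Start: joints at [1.112, 0.126, -0.04, 1.405, 0, 1.571], TCP at [0.232, 0.471, 0.231] pointing down, gripper open.
Joint ranges: [-2.72, 2.72], [-0.95, 1.95], [-1.27, 1.35], [-1.78, 2.02], [-1.46, 1.47], [-3.14, 3.14]. Speed limits (rad/s): [2.39, 2.39, 3.01, 3.14, 3.14, 3.14].

### API

Orientations are given as a unit quaternion [w, x, y, z].
In Python, from cell import env gives the robot as it stands.
- The arm moves only by the tool send_rows, never from a script. Its argument "moves" is a list of rows, each a list of 7 numbers: the finger opening in m, from 0 to 0.0854, then the shift along the tool's x, y, z in m, then the turn, a rotation vector about the tool's x, y, z in degrees. In form: [[grip, tx, ty, tz, ax, ay, az], ...]. A call has 1 to 8 rows; each row is the pose to reach, as a shift and turn from the pose commanded when the call began, along the tool's axes at that moment; what a row does not reach only later rows make up. A row lasts 1/8 s, in which the tool goes at most 62.5 mm and 10.7 degrees, less where a joint would pass 70% of its speed; a pose out of reach is approached as far as the arm can. A call with a gripper value outside its range is refused whole. The fingers move at their own pace and stop on an object; "newtons" is the grip in N (left out, the last holds). Time passes only in rows, so rows that repeat a pose let the fingers close. It gives the time, the measured TCP pose, the force, the opening and the grip force at its end, in the units of the state.
- env.get_state(): the state, without advancing time (a new reading comes with each control period).
- env.get_image(name): name is "scene" or "top" or "wrist"; returns the picture (400x640x3 uint8, blue, green, red); there is no depth.
- env.camera_info(name): a dict with "fx", "fy", "cx", "cy" (pixels), "R" (3x3) and "t" (3): a world point X has camera coordinates R X + t; the wrist camera has in their place "tool_from_camera" (4x4, takes a point from camera to tool coordinates, whose origin is the TCP and whose axes are the flange's). Camera axes: x right, y down, z forward; pixel columns grow to the right and rows downward; lengths in m; the calibration is good to about 2 mm. A picture is of the moment at which its call begins: read the wrist's pose just before it. camera_info takes no time and is no camera call.
- env.finish_job(): hands the job in; it is judged then, once.
The state is a dict: "t": time; "qpos": joint angles; "qvel": joint speeds; "tau": joint torques, N m; "ee_pos": TCP position; "tcp_rot": TCP orientation; "wrist_force": force on the tool from outside, world axes, zero at the start; "wrist_torque": the same for the moment, N m; "finger_gap": finger opening in m; "gripper_force": force on a finger pad.
Only numpy, scipy, OpenCV 4.12 (cv2) and the standard library are available. Lean on these libraries where they do the work, as an engineer would, in place of code of your own. Each camera call takes 0.05 s, during which the arm holds its last target. There are 200 camera calls.

## Working session

There is one attempt and no reset: what is moved stays moved. The work goes in short steps, Python scripts to look and compute and a tool call to move; the robot and the scene stay as the last step left them, time stands still between calls to the robot, and variables do not carry over. Pictures are saved under pics/ and viewed, at most 14 in all, crops included, and the job is handed in when it is done.

Besides the shell and the picture viewer there is one more tool, called after "Request:" as a command line: name --pt "numbers of a row" for each row, then --argument value for the rest. send_rows: Moves the arm, as the interface text tells. Its arguments: {"type":"object","properties":{"moves":{"type":"array","items":{"type":"array","items":{"type":"number"}}},"newtons":{"type":"number"}},"required":["moves"]}

```bash
ls; mkdir -p pics
python3 - <<'E'
from cell import env
import cv2,numpy as np
print(env.get_state(), env.pinch_z)
for n in ["scene","top","wrist"]:
    i=env.get_image(n); cv2.imwrite(f"pics/{n}0.png",i); 
    c=env.camera_info(n); print(n,{k:np.round(v,4).tolist() for k,v in c.items()})
E
```

```text
pics
{'t': 0.0, 'qpos': array([ 1.11201011e+00,  1.26371275e-01, -4.06317596e-02,  1.40537275e+00,
        3.77897262e-06,  1.57080965e+00]), 'qvel': array([ 0.00070713, -0.00224773, -0.00109519,  0.00052766,  0.00122811,
        0.00057231]), 'tau': array([ 1.03028880e-03, -4.35913181e+01,  3.52924454e+01,  1.73912005e-02,
        8.35961077e-05,  1.69432127e-05]), 'ee_pos': array([0.23232021, 0.47034544, 0.23052216]), 'tcp_rot': array([-1.81408046e-04,  2.27392988e-01,  9.73802755e-01, -7.68610740e-04]), 'wrist_force': array([0.44450067, 0.30411353, 0.80497936]), 'wrist_torque': array([-0.01583632, -0.00611875, -0.00691354]), 'gripper_force': 0.0, 'finger_gap': 0.08534817229952925} 0.0187
scene {'fx': 399.6795, 'fy': 399.6795, 'cx': 321.3208, 'cy': 196.5691, 'R': [[0.5372, 0.8433, 0.0128], [0.5036, -0.3086, -0.807], [-0.6766, 0.44, -0.5904]], 't': [-0.3775, -0.2059, 1.3966]}
top {'fx': 498.7824, 'fy': 498.7824, 'cx': 321.6901, 'cy': 199.3702, 'R': [[-0.0118, -0.9995, 0.0299], [-0.9887, 0.0072, -0.1499], [0.1496, -0.0313, -0.9882]], 't': [0.0489, 0.5606, 1.1453]}
wrist {'fx': 336.7269, 'fy': 336.7269, 'cx': 321.2816, 'cy': 198.132, 'tool_from_camera': [[0.0011, -0.9465, -0.3226, 0.083], [1.0, 0.0012, -0.0001, -0.0002], [0.0005, -0.3226, 0.9465, -0.1435], [0.0, 0.0, 0.0, 1.0]]}
```

View pics/top0.png

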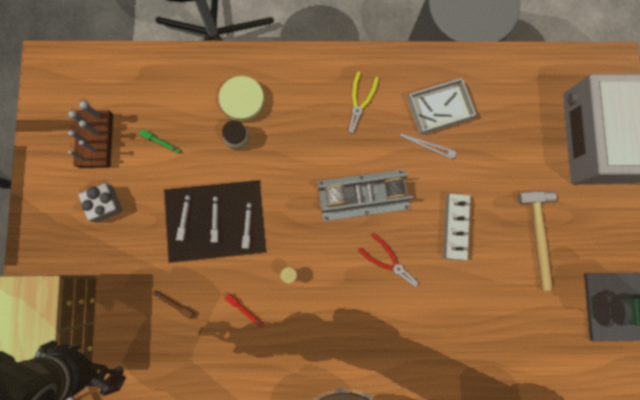

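View pics/scene0.png

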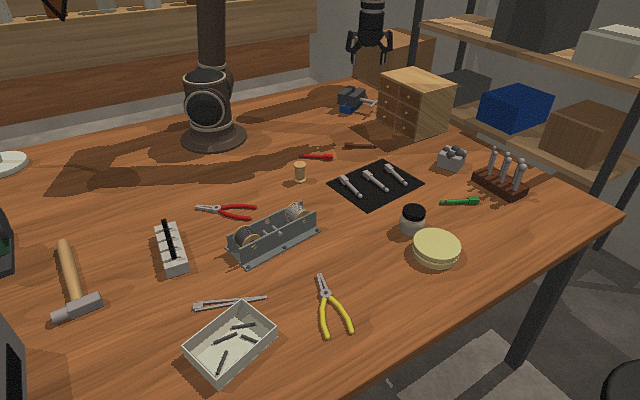

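Top view: the mat with three steel spindles is at about (183,218), (214,220), (247,226). The rack is at (366,195), with the middle bay possibly empty. The clip block is at (458,227) with four black tabs, and the green, red and brown look-alikes lie off the mat.

```bash
cat > h.py <<'E'
from cell import env
import cv2,numpy as np
from scipy.spatial.transform import Rotation as Ro
def tool(s=None):
    s=s or env.get_state(); q=s["tcp_rot"]; T=np.eye(4)
    T[:3,:3]=Ro.from_quat([q[1],q[2],q[3],q[0]]).as_matrix(); T[:3,3]=s["ee_pos"]; return T
def cam(n):
    c=env.camera_info(n)
    if n=="wrist": M=tool()@c["tool_from_camera"]
    else:
        M=np.eye(4); M[:3,:3]=c["R"].T; M[:3,3]=-c["R"].T@c["t"]
    return c,M   # world from camera
def ray(n,px,z,cm=None):
    c,M=cm or cam(n); px=np.atleast_2d(px).astype(float)
    d=np.c_[(px[:,0]-c["cx"])/c["fx"],(px[:,1]-c["cy"])/c["fy"],np.ones(len(px))]@M[:3,:3].T
    o=M[:3,3]; return o+d*((z-o[2])/d[:,2])[:,None]
def proj(X,cm):
    c,M=cm; p=(np.atleast_2d(X)-M[:3,3])@M[:3,:3]
    return np.c_[p[:,0]/p[:,2]*c["fx"]+c["cx"],p[:,1]/p[:,2]*c["fy"]+c["cy"]]
def shoot(n,f):
    cm=cam(n); i=env.get_image(n); cv2.imwrite("pics/"+f,i); np.savez("pics/"+f+".npz",M=cm[1]); return i,cm
def load(n,f): return cv2.imread("pics/"+f),(env.camera_info(n),np.load("pics/"+f+".npz")["M"])
def delta(pos,yaw,pitch=0):
    """tool shift & rotvec(deg) to reach pos with tool down, tool x at world yaw (deg); pitch about tool y"""
    T=tool(); a=np.radians(yaw); x=np.array([np.cos(a),np.sin(a),0]); z=np.array([0,0,-1.]); 
    R=Ro.from_matrix(np.c_[x,np.cross(z,x),z])*Ro.from_euler("y",pitch,degrees=True)
    R0=Ro.from_matrix(T[:3,:3]); rv=(R0.inv()*R).as_rotvec(degrees=True)
    print("delta mm",np.round(1000*(T[:3,:3].T@(np.array(pos)-T[:3,3])),1),"rot",np.round(rv,1))
E
python3 - <<'E'
from h import *
i=cv2.imread("pics/top0.png")
T=tool(); print("tool x dir",T[:3,0].round(2),"y",T[:3,1].round(2))
for nm,p,z in [("spA head",(181,236),.011),("spA tip",(187,200),.009),("spB head",(214,239),.011),("spB tip",(214,199),.009),("spC head",(245,244),.011),("spC tip",(249,206),.009),("rack",(366,195),.03),("block",(458,227),.03),("mat",[(165,189),(260,182),(266,254),(171,262)],.003),("rack base corners",[(319,187),(408,171),(413,206),(323,219)],.004),("block top",[(449,195),(470,195),(468,260),(445,259)],.03),("pliers",[(372,235),(416,284),(361,251)],.01),("tweez",[(402,135),(453,156)],.0),("bobbin",(289,274),.056)]:
    print(nm,ray("top",p,z)[:,:2].round(3).tolist())
E
```

```text
tool x dir [-0.9   0.44  0.  ] y [ 0.44  0.9  -0.  ]
spA head [[0.479, 0.381]]
spA tip [[0.567, 0.369]]
spB head [[0.471, 0.302]]
spB tip [[0.569, 0.304]]
spC head [[0.459, 0.228]]
spC tip [[0.551, 0.219]]
rack [[0.573, -0.064]]
block [[0.493, -0.284]]
mat [[0.595, 0.425], [0.611, 0.194], [0.435, 0.178], [0.418, 0.404]]
rack base corners [[0.598, 0.049], [0.637, -0.173], [0.549, -0.183], [0.518, 0.04]]
block top [[0.571, -0.266], [0.571, -0.317], [0.414, -0.303], [0.417, -0.248]]
pliers [[0.478, -0.078], [0.359, -0.181], [0.439, -0.051]]
tweez [[0.73, -0.163], [0.675, -0.29]]
bobbin [[0.386, 0.121]]
```

View pics/wrist0.png

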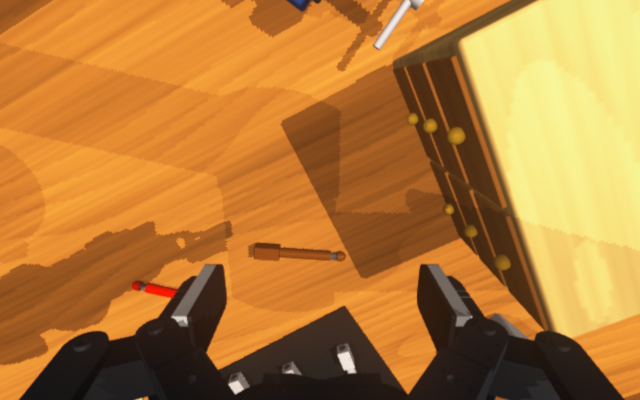

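Run:
```python
from h import *
delta([.56,.30,.20],180); delta([.6,-.065,.25],188)
```

```text
delta mm [-369.2   -7.7   30.7] rot [ -0.1  -0.  -26.3]
delta mm [-566.7 -317.3  -18.9] rot [ -0.1  -0.  -34.3]
```

Request:
send_rows --pt "0.085 -0.57 -0.317 -0.019 0 0 -34" --pt "0.085 -0.57 -0.317 -0.019 0 0 -34" --pt "0.085 -0.57 -0.317 -0.019 0 0 -34" --pt "0.085 -0.57 -0.317 -0.019 0 0 -34" --pt "0.085 -0.57 -0.317 -0.019 0 0 -34" --pt "0.085 -0.57 -0.317 -0.019 0 0 -34" --pt "0.085 -0.57 -0.317 -0.019 0 0 -34" --pt "0.085 -0.57 -0.317 -0.019 0 0 -34"

```text
t: 1.15
ee_pos: [0.5067, 0.0735, 0.2453]
tcp_rot: [0.0, -0.067, 0.998, 0.0]
wrist_force: [0.4, 1.3, 0.3]
finger_gap: 0.0847
gripper_force: 0.0
```

Run:
```python
from h import *
s=env.get_state(); print(s["t"],s["ee_pos"],s["qpos"],s["wrist_force"]); delta([.6,-.065,.25],188)
```

```text
1.15 [0.50673802 0.0735444  0.24529321] [ 1.44002516e-01  1.01720508e-01 -3.62983868e-02  1.43265573e+00
  2.15114881e-04  9.53989005e-03] [0.38708173 1.29808863 0.26677481]
delta mm [ -73.8 -149.8   -4.7] rot [ 0.   0.  -0.3]
```

Request:
send_rows --pt "0.085 -0.05 -0.055 0 0 0 0" --pt "0.085 -0.074 -0.11 0 0 0 0" --pt "0.085 -0.074 -0.15 0 0 0 0" --pt "0.085 -0.074 -0.15 0 0 0 0" --pt "0.085 -0.074 -0.15 0 0 0 0"

```text
t: 1.78
ee_pos: [0.5991, -0.063, 0.2449]
tcp_rot: [-0.0, -0.067, 0.998, 0.0]
wrist_force: [0.2, 0.8, -0.1]
finger_gap: 0.0849
gripper_force: 0.0
```

Run:
```python
from h import *
i,cm=shoot("wrist","rack1.png"); print(tool()[:3,3], env.get_state()["qvel"].round(3))
```

```text
[ 0.5990625  -0.06244013  0.24528369] [ 0.016 -0.01   0.    -0.001 -0.001 -0.002]
```

View pics/rack1.png

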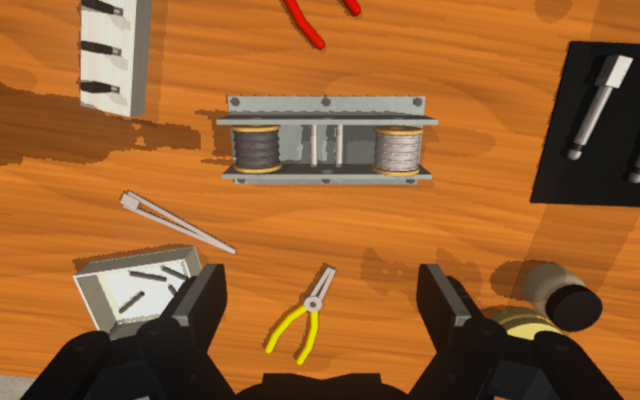

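Wrist view: bay 0 spool (dark) is at (256,149), bay 2 spool (pale) at (398,150), and the middle bay is empty. I'll zoom in to measure the rack's edges.

Run:
```python
from h import *
i=cv2.imread("pics/rack1.png")
c=cv2.resize(i[85:195,205:455],None,fx=3.2,fy=3.2,interpolation=cv2.INTER_CUBIC); cv2.imwrite("pics/rack1c.png",c)
```

```text
(no output)
```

View pics/rack1c.png

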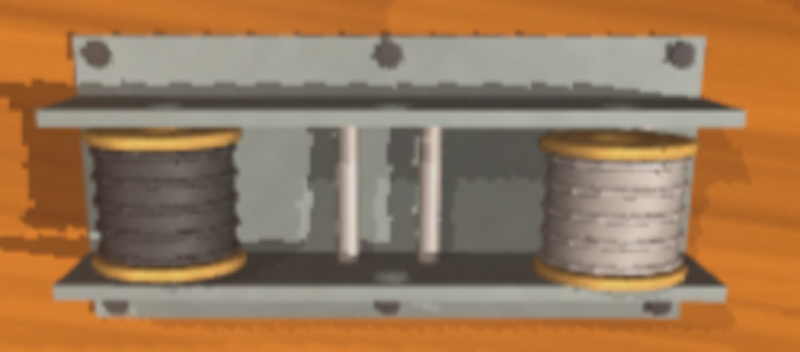

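Run:
```python
from h import *
i,cm=load("wrist","rack1.png")
f=lambda p:np.array(p)/3.2+[205,85]
o=[]
for P,z in [([(38,118),(745,118.5)],.053),([(55,292.5),(726,292.5)],.053),([(72,37),(706,38)],.004),([(96,318),(680,318)],.004)]:
    X=ray("wrist",f(P),z,cm); d=X[1]-X[0]; print(X[:,:2].round(4).tolist(),"len",np.linalg.norm(d).round(4),"yaw",np.degrees(np.arctan2(-d[0],d[1])).round(2),"mid",X.mean(0)[:2].round(4))
# top check
it=cv2.imread("pics/top0.png")
mt=cam("top")
print(proj(np.array([[.5485,-.0640,.053]]),mt))
# scale block tabs etc
g=(it.max(2)<45).astype(np.uint8); n,l,st,ce=cv2.connectedComponentsWithStats(g[190:265,440:475])
for k in range(1,n): print(st[k],(ce[k]+[440,190]).round(1))
```

```text
[[0.5655, -0.1707], [0.5365, 0.0433]] len 0.2159 yaw 7.71 mid [ 0.551  -0.0637]
[[0.6201, -0.1633], [0.5909, 0.0507]] len 0.2159 yaw 7.75 mid [ 0.6055 -0.0563]
[[0.5438, -0.1742], [0.5149, 0.0406]] len 0.2168 yaw 7.66 mid [ 0.5293 -0.0668]
[[0.6429, -0.1608], [0.6136, 0.0543]] len 0.2171 yaw 7.75 mid [ 0.6283 -0.0532]
[[367.45193399 203.56513369]]
```

Run:
```python
from h import *
delta([.55,.27,.17],176)
```

```text
delta mm [  3.8 336.   75.4] rot [ 0.  -0.  11.8]
```

Request:
send_rows --pt "0.085 0.004 0.336 0.0 0 0 11.7" --pt "0.085 0.004 0.336 0.075 0 0 11.7" --pt "0.085 0.004 0.336 0.075 0 0 11.7" --pt "0.085 0.004 0.336 0.075 0 0 11.7" --pt "0.085 0.004 0.336 0.075 0 0 11.7" --pt "0.085 0.004 0.336 0.075 0 0 11.7" --pt "0.085 0.004 0.336 0.075 0 0 11.7" --pt "0.085 0.004 0.336 0.075 0 0 11.7"

```text
t: 2.82
ee_pos: [0.5496, 0.2698, 0.1709]
tcp_rot: [0.0, 0.034, 0.999, -0.0]
wrist_force: [-0.6, -0.8, -0.0]
finger_gap: 0.085
gripper_force: 0.0
```

```bash
cat >> h.py <<'E'
def spindles(i,cm):
    """steel spindles on the mat: mask bright-grey, contour -> axis, shoulder"""
    mat=(i.max(2)<60).astype(np.uint8)
    n,l,st,_=cv2.connectedComponentsWithStats(cv2.morphologyEx(mat,cv2.MORPH_CLOSE,np.ones((3,3))))
    hsv=cv2.cvtColor(i,cv2.COLOR_BGR2HSV); m=((hsv[...,1]<70)&(hsv[...,2]>75)).astype(np.uint8)
    m[260:]=0
    n,l,st,ce=cv2.connectedComponentsWithStats(m); out=[]
    for k in range(1,n):
        if st[k][4]<300: continue
        ys,xs=np.nonzero(l==k); X=ray("wrist",np.c_[xs,ys],.011,cm)[:,:2]
        c=X.mean(0); w,v=np.linalg.eigh(np.cov((X-c).T)); a=v[:,1]; a=a*np.sign(a[0]); s=(X-c)@a; t=(X-c)@[-a[1],a[0]]
        L=s.max()-s.min()
        out.append((c,a,s.min(),s.max())); 
        bs=np.arange(s.min(),s.max(),.004); wd=[np.ptp(t[(s>=b)&(s<b+.004)])*1000 if ((s>=b)&(s<b+.004)).any() else 0 for b in bs]
        print(k,st[k][:5],"c",c.round(4),"yaw",np.degrees(np.arctan2(a[1],a[0])).round(1),"L",(L*1000).round(1),"back end",(c+a*s.min()).round(4),"tip",(c+a*s.max()).round(4),"w",np.round(wd,0).astype(int).tolist())
E
python3 - <<'E'
from h import *
i,cm=shoot("wrist","sp1.png"); print(tool()[:3,3].round(4)); spindles(i,cm)
E
```

```text
[0.5501 0.2691 0.1711]
1 [ 252   64   25  128 2108] c [0.495 0.224] yaw -3.4 L 111.7 back end [0.448  0.2268] tip [0.5595 0.2202] w [18, 18, 19, 18, 18, 19, 18, 18, 13, 13, 13, 13, 13, 13, 13, 13, 13, 13, 13, 13, 13, 13, 12, 12, 9, 12, 12, 10]
2 [ 421   77   42  125 2109] c [0.5151 0.3781] yaw -9.0 L 112.1 back end [0.4687 0.3855] tip [0.5795 0.3679] w [21, 20, 20, 20, 20, 20, 20, 20, 13, 13, 13, 13, 13, 13, 13, 13, 13, 13, 13, 14, 13, 14, 13, 12, 10, 14, 13, 11, 1]
3 [ 343   78   22  125 2001] c [0.5119 0.3021] yaw -0.3 L 112.2 back end [0.464  0.3023] tip [0.5762 0.3017] w [17, 18, 18, 17, 17, 17, 18, 17, 15, 12, 12, 12, 13, 13, 13, 13, 13, 12, 12, 12, 13, 13, 12, 12, 9, 12, 12, 11, 2]
4 [ 596  131   44   91 2801] c [0.5656 0.5485] yaw 19.7 L 90.5 back end [0.5316 0.5364] tip [0.6168 0.5668] w [38, 38, 37, 36, 35, 35, 34, 33, 33, 32, 31, 30, 30, 29, 28, 27, 27, 24, 20, 15, 11, 7, 3]
5 [   0  156  116  104 8016] c [0.5673 0.0053] yaw -49.3 L 145.8 back end [0.5249 0.0547] tip [ 0.62   -0.0558] w [7, 16, 24, 33, 42, 50, 59, 68, 76, 85, 96, 106, 113, 116, 118, 115, 111, 107, 102, 98, 93, 88, 83, 78, 65, 65, 62, 57, 51, 45, 31, 28, 23, 18, 13, 6, 2]
```

View pics/sp1.png

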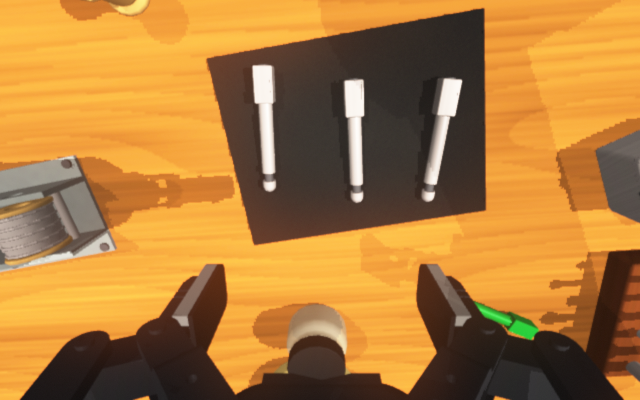

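Run:
```python
from h import *
delta([.461,.2260,.006],176.6)
```

```text
delta mm [ 86.  -49.2 165. ] rot [ 0.   0.  -0.6]
```

Request:
send_rows --pt "0.05 0.05 -0.03 0.03 0 0 -0.6" --pt "0.05 0.086 -0.049 0.08 0 0 -0.6" --pt "0.05 0.086 -0.049 0.12 0 0 -0.6" --pt "0.05 0.086 -0.049 0.145 0 0 -0.6" --pt "0.05 0.086 -0.049 0.16 0 0 -0.6" --pt "0.05 0.086 -0.049 0.165 0 0 -0.6" --pt "0.05 0.086 -0.049 0.165 0 0 -0.6"

```text
t: 3.75
ee_pos: [0.4618, 0.2263, 0.006]
tcp_rot: [0.0, 0.03, 1.0, 0.0]
wrist_force: [-0.3, -0.4, 0.1]
finger_gap: 0.0499
gripper_force: 0.0
```

Request:
send_rows --pt "0.0 0 0 0 0 0 0" --pt "0.0 0 0 0 0 0 0" --pt "0.0 0 0 0 0 0 0" --pt "0.0 0 0 0 0 0 0" --pt "0.0 0 0 0 0 0 0" --newtons 60

```text
t: 4.38
ee_pos: [0.4617, 0.2266, 0.0062]
tcp_rot: [0.001, 0.03, 1.0, 0.0]
wrist_force: [-1.3, -0.5, 5.8]
finger_gap: 0.0144
gripper_force: 61.2
```

Request:
send_rows --pt "0.0 0 0 -0.03 0 0 0" --pt "0.0 0 0 -0.09 0 0 0" --pt "0.0 0 0 -0.114 0 0 0" --pt "0.0 0 0 -0.114 0 0 0"

```text
t: 4.88
ee_pos: [0.4624, 0.2269, 0.1213]
tcp_rot: [0.002, 0.029, 1.0, 0.001]
wrist_force: [0.5, 0.2, -1.1]
finger_gap: 0.0141
gripper_force: 60.4
```

```bash
cat >> h.py <<'E'
C=np.array([.5784,-.0600,0]); YAW=7.71
a_=np.radians(YAW); XR=np.array([np.cos(a_),np.sin(a_),0]); YR=np.array([-np.sin(a_),np.cos(a_),0]); ZR=np.array([0,0,1.])
def rk(x,y,z): return C+XR*x+YR*y+ZR*z
def torack(p): d=np.array(p)-C; return np.array([d@XR,d@YR,d[2]])
E
python3 - <<'E'
from h import *
s=env.get_state(); print(s["finger_gap"],s["gripper_force"],s["ee_pos"]); delta(rk(-.145,.072,.12),187.7,-1.4); delta(rk(-.145,.072,.0375),187.7,-1.4)
E
```

```text
0.014116965224726314 60.43262600898743 [0.46235304 0.22694427 0.12125591]
delta mm [  23.4 -236.8    0.7] rot [ -0.   -1.2 -11.1]
delta mm [  23.7 -237.    83.2] rot [ -0.   -1.2 -11.1]
```

Request:
send_rows --pt "0.0 0.01 -0.06 0 0 -1.2 -3" --pt "0.0 0.015 -0.12 0 0 -1.2 -7" --pt "0.0 0.024 -0.18 0 0 -1.2 -11" --pt "0.0 0.024 -0.22 0 0 -1.2 -11" --pt "0.0 0.024 -0.237 0.03 0 -1.2 -11" --pt "0.0 0.024 -0.237 0.07 0 -1.2 -11" --pt "0.0 0.024 -0.237 0.083 0 -1.2 -11" --pt "0.0 0.024 -0.237 0.083 0 -1.2 -11"

```text
t: 5.88
ee_pos: [0.422, -0.0087, 0.0351]
tcp_rot: [0.009, -0.067, 0.998, -0.0]
wrist_force: [0.4, 0.3, -0.2]
finger_gap: 0.0142
gripper_force: 60.4
```

Run:
```python
from h import *
s=env.get_state(); T=tool(s); print(s["finger_gap"],torack(T[:3,3]).round(4)); delta(rk(-.145,.072,.0375),187.7,-1.4)
i,cm=shoot("scene","ins1.png"); 
for X in [rk(-.03,.072,.042)]: print(proj(X,cm))
j,_=shoot("top","ins1t.png"); print(proj(rk(-.03,.072,.042),_))
c=cv2.resize(i[170:270,220:340],None,fx=5,fy=5,interpolation=cv2.INTER_CUBIC); d=cv2.resize(j[150:260,290:420],None,fx=4,fy=4.545,interpolation=cv2.INTER_CUBIC)
cv2.imwrite("pics/ins1c.png",cv2.resize(np.hstack([c[:,:],d[:500]]),(800,350)))
```

```text
0.014153563841236005 [-0.1482  0.0718  0.0351]
delta mm [-3.2  0.2 -2.3] rot [-0.1 -0.4 -0.1]
[[289.18823943 208.18128654]]
[[337.05508661 208.40292705]]
```

View pics/ins1c.png

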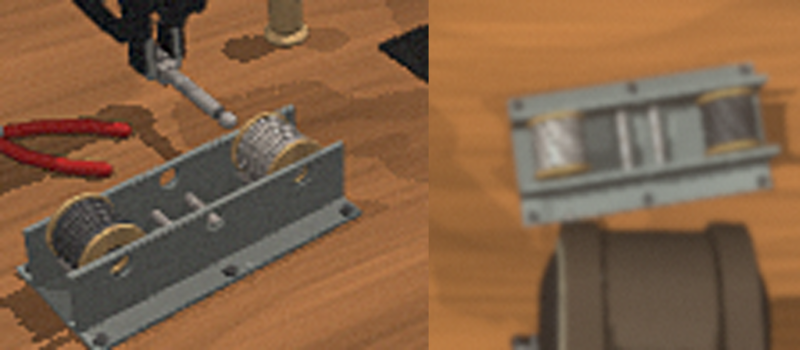

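The spindle is held straight and its tip points at bay 2's near hole. I'll start inserting gently.

Run:
```python
from h import *
for x in (-.145,-.115,-.085,-.05): delta(rk(x,.072,.0375),187.7,-1.4)
```

```text
delta mm [-1.3  0.3 -0.4] rot [-0.1 -0.2 -0. ]
delta mm [-31.3   0.4   0.2] rot [-0.1 -0.2 -0. ]
delta mm [-61.3   0.4   0.9] rot [-0.1 -0.2 -0. ]
delta mm [-96.3   0.4   1.6] rot [-0.1 -0.2 -0. ]
```

Request:
send_rows --pt "0.0 -0.01 0 0 0 0 0" --pt "0.0 -0.02 0 0 0 0 0" --pt "0.0 -0.03 0 0 0 0 0" --pt "0.0 -0.035 0 0 0 0 0" --pt "0.0 -0.04 0 0 0 0 0"

```text
t: 6.6
ee_pos: [0.4631, -0.0035, 0.0371]
tcp_rot: [0.01, -0.066, 0.998, -0.0]
wrist_force: [0.3, -0.5, -1.3]
finger_gap: 0.014
gripper_force: 60.4
```

Request:
send_rows --pt "0.0 -0.008 0 0 0 0 0" --pt "0.0 -0.016 0 0 0 0 0" --pt "0.0 -0.024 0 0.001 0 0 0" --pt "0.0 -0.03 0 0.001 0 0 0" --pt "0.0 -0.03 0 0.001 0 0 0"

```text
t: 7.22
ee_pos: [0.493, 0.0004, 0.0367]
tcp_rot: [0.01, -0.066, 0.998, -0.0]
wrist_force: [0.0, -0.8, -0.9]
finger_gap: 0.0145
gripper_force: 60.4
```

Run:
```python
from h import *
s=env.get_state(); T=tool(s); print(s["finger_gap"],torack(T[:3,3]).round(4),s["wrist_force"]); delta(rk(-.046,.072,.0375),187.7,-1.4)
```

```text
0.01445911064365403 [-0.0766  0.0713  0.0367] [ 0.04066544 -0.75973368 -0.92277863]
delta mm [-30.6   0.7  -0.2] rot [-0.1 -0.2 -0.1]
```

Request:
send_rows --pt "0.0 -0.007 0 0 0 0 0" --pt "0.0 -0.014 0 0 0 0 0" --pt "0.0 -0.02 0 0 0 0 0" --pt "0.0 -0.026 0 0 0 0 0" --pt "0.0 -0.026 0 0 0 0 0"

```text
t: 7.85
ee_pos: [0.5188, 0.0039, 0.0373]
tcp_rot: [0.011, -0.066, 0.998, -0.0]
wrist_force: [-0.7, 0.2, -1.3]
finger_gap: 0.0143
gripper_force: 60.4
```

Request:
send_rows --pt "0.0 -0.002 0 0 0 0 0" --pt "0.0 -0.004 0 0 0 0 0" --pt "0.0 -0.006 0 0 0 0 0" --pt "0.0 -0.006 0 0 0 0 0"

```text
t: 8.35
ee_pos: [0.5218, 0.0043, 0.0369]
tcp_rot: [0.008, -0.066, 0.998, -0.001]
wrist_force: [-7.4, -1.8, 4.3]
finger_gap: 0.0145
gripper_force: 61.0
```

Run:
```python
from h import *
s=env.get_state(); T=tool(s); print(s["finger_gap"],torack(T[:3,3]).round(4),s["wrist_force"]); delta(rk(-.046,.072,.0375),187.7,-1.4)
```

```text
0.014507260513988726 [-0.0475  0.0713  0.0369] [-7.43187279 -1.80197038  4.26889427]
delta mm [-1.5  0.7 -0.6] rot [-0.1 -0.5 -0.1]
```

Seated against the near plate: 7 N axial force at the predicted depth. I'll release, rise, and go back to look at the remaining spindles.

Request:
send_rows --pt "0.05 0 0 0 0 0 0" --pt "0.05 0 0 0 0 0 0" --pt "0.05 0 0 0 0 0 0" --pt "0.05 0 0 -0.04 0 0 0" --pt "0.05 0 0 -0.1 0 0 0" --pt "0.05 0 0 -0.13 0 0 0" --pt "0.05 0 0 -0.13 0 0 0"

```text
t: 9.22
ee_pos: [0.5234, 0.0045, 0.1705]
tcp_rot: [0.013, -0.066, 0.998, -0.0]
wrist_force: [-0.3, 0.2, 0.7]
finger_gap: 0.0499
gripper_force: 0.0
```

Run:
```python
from h import *
delta([.55,.30,.17],180)
```

```text
delta mm [-65.5 289.3   1.5] rot [-0.1  1.5  7.6]
```

Request:
send_rows --pt "0.05 -0.015 0.06 0.0 0 1.5 7.6" --pt "0.05 -0.065 0.289 0.0 0 1.5 7.6" --pt "0.05 -0.065 0.289 0.0 0 1.5 7.6" --pt "0.05 -0.065 0.289 0.0 0 1.5 7.6" --pt "0.05 -0.065 0.289 0.0 0 1.5 7.6" --pt "0.05 -0.065 0.289 0.0 0 1.5 7.6" --pt "0.05 -0.065 0.289 0.0 0 1.5 7.6"

```text
t: 10.1
ee_pos: [0.5472, 0.2991, 0.1669]
tcp_rot: [-0.003, -0.0, 1.0, -0.001]
wrist_force: [0.1, -0.5, -0.5]
finger_gap: 0.0498
gripper_force: 0.0
```

Run:
```python
from h import *
i,cm=shoot("wrist","sp2.png"); print(tool()[:3,3].round(4)); spindles(i,cm)
```

```text
[0.5474 0.2985 0.1674]
1 [ 315   84   22  126 2046] c [0.5121 0.3017] yaw 0.2 L 112.4 back end [0.4634 0.3016] tip [0.5758 0.3019] w [17, 18, 17, 17, 17, 17, 17, 17, 17, 12, 12, 12, 12, 13, 13, 13, 13, 13, 13, 13, 13, 13, 13, 13, 8, 12, 12, 11, 6]
2 [ 390   91   45  123 2129] c [0.515  0.3778] yaw -8.7 L 112.4 back end [0.4686 0.3849] tip [0.5797 0.3679] w [20, 20, 20, 20, 20, 20, 20, 20, 16, 13, 13, 13, 13, 14, 14, 14, 14, 14, 14, 14, 14, 14, 14, 13, 9, 13, 12, 11, 2]
3 [   0  143   78  117 5660] c [0.5701 0.0234] yaw -13.0 L 128.5 back end [0.5121 0.0369] tip [0.6373 0.0079] w [12, 22, 36, 39, 40, 43, 45, 47, 48, 50, 52, 54, 48, 57, 59, 61, 62, 65, 67, 69, 70, 73, 73, 69, 59, 47, 33, 28, 15, 12, 14, 15, 2]
4 [ 564  146   76  109 5867] c [0.5667 0.5668] yaw 26.6 L 107.3 back end [0.5269 0.5469] tip [0.6228 0.5949] w [62, 66, 66, 65, 65, 65, 64, 64, 63, 62, 59, 58, 60, 61, 60, 60, 58, 55, 51, 48, 45, 41, 35, 31, 28, 27, 24]
```

Both remain unmoved. Grasp the middle one, back end at (0.4634, 0.3016), same 13 mm offset.

Run:
```python
from h import *
delta([.4766,.3016,.006],180)
```

```text
delta mm [ 69.8   3.3 161.8] rot [-0.1 -0.4 -0. ]
```

Request:
send_rows --pt "0.05 0.05 0.003 0.03 0 -0.4 0" --pt "0.05 0.069 0.003 0.08 0 -0.4 0" --pt "0.05 0.069 0.003 0.12 0 -0.4 0" --pt "0.05 0.069 0.003 0.145 0 -0.4 0" --pt "0.05 0.069 0.003 0.158 0 -0.4 0" --pt "0.05 0.069 0.003 0.162 0 -0.4 0" --pt "0.05 0.069 0.003 0.162 0 -0.4 0"

```text
t: 11.02
ee_pos: [0.4785, 0.3023, 0.0073]
tcp_rot: [0.001, 0.0, 1.0, -0.0]
wrist_force: [-0.1, -0.1, 0.2]
finger_gap: 0.05
gripper_force: 0.0
```

Request:
send_rows --pt "0.0 0 0 0 0 0 0" --pt "0.0 0 0 0 0 0 0" --pt "0.0 0 0 0 0 0 0" --pt "0.0 0 0 0 0 0 0" --pt "0.0 0 0 0 0 0 0" --newtons 60

```text
t: 11.65
ee_pos: [0.4784, 0.3028, 0.0075]
tcp_rot: [0.002, -0.0, 1.0, -0.0]
wrist_force: [-0.9, -0.5, 6.2]
finger_gap: 0.0141
gripper_force: 61.8
```

Run:
```python
from h import *
print(tool()[:3,3])
```

```text
[0.47837385 0.3027672  0.00749788]
```

Request:
send_rows --pt "0.0 0 0 -0.03 0 0 0" --pt "0.0 0 0 -0.09 0 0 0" --pt "0.0 0 0 -0.114 0 0 0" --pt "0.0 0 0 -0.114 0 0 0"

```text
t: 12.15
ee_pos: [0.4787, 0.3033, 0.1225]
tcp_rot: [0.003, -0.0, 1.0, 0.001]
wrist_force: [0.9, 0.7, -0.9]
finger_gap: 0.0143
gripper_force: 61.1
```

Run:
```python
from h import *
s=env.get_state(); print(s["finger_gap"],s["gripper_force"],s["ee_pos"]); delta(rk(-.145,-.072,.12),187.7,-1.4); delta(rk(-.145,-.072,.0375),187.7,-1.4)
```

```text
0.014348643188779996 61.0612428188324 [0.47873296 0.30329517 0.12251473]
delta mm [  34.5 -454.1    1.8] rot [-0.  -1.1 -7.7]
delta mm [  34.9 -454.2   84.3] rot [-0.  -1.1 -7.7]
```

Request:
send_rows --pt "0.0 0.01 -0.06 0 0 -1.1 -3" --pt "0.0 0.015 -0.12 0 0 -1.1 -5" --pt "0.0 0.024 -0.18 0 0 -1.1 -7.7" --pt "0.0 0.03 -0.24 0 0 -1.1 -7.7" --pt "0.0 0.035 -0.3 0 0 -1.1 -7.7" --pt "0.0 0.035 -0.36 0.0 0 -1.1 -7.7" --pt "0.0 0.035 -0.42 0.0 0 -1.1 -7.7" --pt "0.0 0.035 -0.454 0.03 0 -1.1 -7.7"

```text
t: 13.15
ee_pos: [0.4432, -0.1544, 0.0906]
tcp_rot: [0.011, -0.066, 0.998, -0.001]
wrist_force: [0.7, -0.8, -1.3]
finger_gap: 0.0137
gripper_force: 64.1
```

Request:
send_rows --pt "0.0 0 0 0.03 0 0 0" --pt "0.0 0 0 0.04 0 0 0" --pt "0.0 0 0 0.04 0 0 0"

```text
t: 13.52
ee_pos: [0.4426, -0.1508, 0.0498]
tcp_rot: [0.009, -0.068, 0.998, 0.0]
wrist_force: [0.5, 0.2, -1.3]
finger_gap: 0.0143
gripper_force: 64.1
```

Run:
```python
from h import *
i,cm=shoot("scene","ins2.png")
s=env.get_state(); T=tool(s); print(s["finger_gap"],torack(T[:3,3]).round(4),s["gripper_force"])
for x in (-.145,-.105,-.077,-.05): delta(rk(x,-.072,.0385),187.7,-1.4)
```

```text
0.013938379091956887 [-0.1459 -0.0721  0.0508] 64.07524108886719
delta mm [-0.6  0.1 12.3] rot [-0.1 -0.3  0.1]
delta mm [-40.6   0.1  13.2] rot [-0.1 -0.3  0.1]
delta mm [-68.6   0.   13.7] rot [-0.1 -0.3  0.1]
delta mm [-95.6   0.   14.3] rot [-0.1 -0.3  0.1]
```

Request:
send_rows --pt "0.0 0 0 0.008 0 -0.3 0" --pt "0.0 0 0 0.0123 0 -0.3 0" --pt "0.0 -0.01 0 0.0125 0 -0.3 0" --pt "0.0 -0.02 0 0.0128 0 -0.3 0" --pt "0.0 -0.03 0 0.013 0 -0.3 0" --pt "0.0 -0.04 0 0.0132 0 -0.3 0" --pt "0.0 -0.04 0 0.0132 0 -0.3 0"

```text
t: 14.45
ee_pos: [0.4845, -0.1461, 0.0385]
tcp_rot: [0.013, -0.068, 0.998, -0.0]
wrist_force: [0.3, 0.3, -0.7]
finger_gap: 0.0144
gripper_force: 64.1
```

Request:
send_rows --pt "0.0 -0.008 0 0 0 0 0" --pt "0.0 -0.016 0 0 0 0 0" --pt "0.0 -0.024 0 0.001 0 0 0" --pt "0.0 -0.029 0 0.001 0 0 0" --pt "0.0 -0.029 0 0.001 0 0 0"

```text
t: 15.08
ee_pos: [0.5126, -0.1422, 0.0382]
tcp_rot: [0.013, -0.067, 0.998, -0.0]
wrist_force: [0.1, -0.6, -0.5]
finger_gap: 0.0142
gripper_force: 64.1
```

Run:
```python
from h import *
s=env.get_state(); T=tool(s); print(s["finger_gap"],torack(T[:3,3]).round(4),s["wrist_force"]); delta(rk(-.045,-.072,.0385),187.7,-1.4)
```

```text
0.014204457426422078 [-0.0762 -0.0726  0.0382] [ 0.09691873 -0.64001872 -0.47834201]
delta mm [-31.2   0.6   0.5] rot [-0.1  0.1  0. ]
```

Request:
send_rows --pt "0.0 -0.007 0 0 0 0 0" --pt "0.0 -0.014 0 0 0 0 0" --pt "0.0 -0.02 0 0 0 0 0" --pt "0.0 -0.026 0 0 0 0 0" --pt "0.0 -0.026 0 0 0 0 0"

```text
t: 15.7
ee_pos: [0.5385, -0.1387, 0.039]
tcp_rot: [0.013, -0.067, 0.998, -0.0]
wrist_force: [-0.5, -0.7, -1.1]
finger_gap: 0.014
gripper_force: 64.1
```

Request:
send_rows --pt "0.0 -0.002 0 0 0 0 0" --pt "0.0 -0.004 0 0 0 0 0" --pt "0.0 -0.006 0 0 0 0 0" --pt "0.0 -0.006 0 0 0 0 0"

```text
t: 16.2
ee_pos: [0.5411, -0.1383, 0.0387]
tcp_rot: [0.01, -0.067, 0.998, -0.001]
wrist_force: [-9.8, -1.9, 4.7]
finger_gap: 0.0139
gripper_force: 64.9
```

Run:
```python
from h import *
s=env.get_state(); T=tool(s); print(s["finger_gap"],torack(T[:3,3]).round(4),s["wrist_force"])
```

```text
0.013884411912227654 [-0.0475 -0.0726  0.0387] [-9.84237855 -1.88483644  4.66817615]
```

Request:
send_rows --pt "0.05 0 0 0 0 0 0" --pt "0.05 0 0 0 0 0 0" --pt "0.05 0 0 0 0 0 0" --pt "0.05 0 0 -0.04 0 0 0" --pt "0.05 0 0 -0.1 0 0 0" --pt "0.05 0 0 -0.15 0 0 0" --pt "0.05 0 0 -0.15 0 0 0"

```text
t: 17.08
ee_pos: [0.5425, -0.1386, 0.194]
tcp_rot: [0.017, -0.067, 0.998, -0.002]
wrist_force: [-0.2, 0.4, -0.3]
finger_gap: 0.05
gripper_force: 0.0
```

Run:
```python
from h import *
delta([.54,-.25,.20],174)
```

```text
delta mm [  17.2 -110.1   -5.9] rot [-0.1  2.  13.7]
```

Request:
send_rows --pt "0.05 0.017 -0.06 -0.006 0 2 7" --pt "0.05 0.017 -0.11 -0.006 0 2 13.7" --pt "0.05 0.017 -0.11 -0.006 0 2 13.7" --pt "0.05 0.017 -0.11 -0.006 0 2 13.7"

```text
t: 17.58
ee_pos: [0.5375, -0.2492, 0.1938]
tcp_rot: [-0.005, 0.052, 0.999, 0.001]
wrist_force: [0.1, -0.1, -0.3]
finger_gap: 0.05
gripper_force: 0.0
```

Run:
```python
from h import *
i,cm=shoot("wrist","blk.png"); print(tool()[:3,3].round(4))
```

```text
[ 0.5375 -0.2487  0.1942]
```

View pics/blk.png

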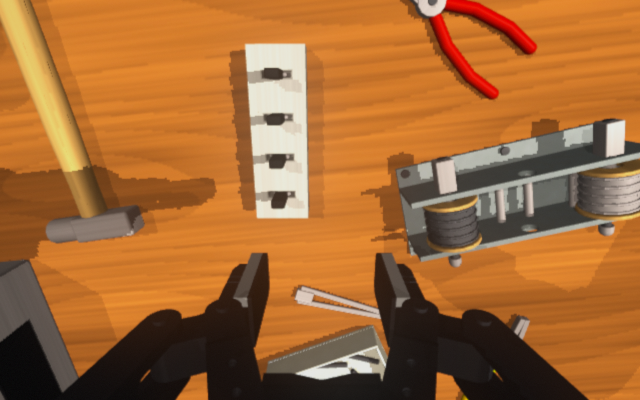

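Run:
```python
from h import *
i,cm=load("wrist","blk.png")
X=ray("wrist",[(246,44),(306,43),(308,218),(257,218)],.03,cm)[:,:2]
print(X.round(4).tolist(),[np.linalg.norm(X[k]-X[k-1]).round(4) for k in range(4)])
c=cv2.resize(i[36:226,235:320],None,fx=3,fy=3,interpolation=cv2.INTER_CUBIC)
r=cv2.resize(i[110:270,390:640],None,fx=2,fy=2,interpolation=cv2.INTER_CUBIC)
o=np.zeros((570,760,3),np.uint8); o[:570,:255]=c; o[:320,257:757]=r; cv2.imwrite("pics/blkc.png",o)
```

```text
[[0.4155, -0.3001], [0.4199, -0.25], [0.5762, -0.2665], [0.5711, -0.3163]] [np.float64(0.1564), np.float64(0.0503), np.float64(0.1572), np.float64(0.0501)]
```

View pics/blkc.png

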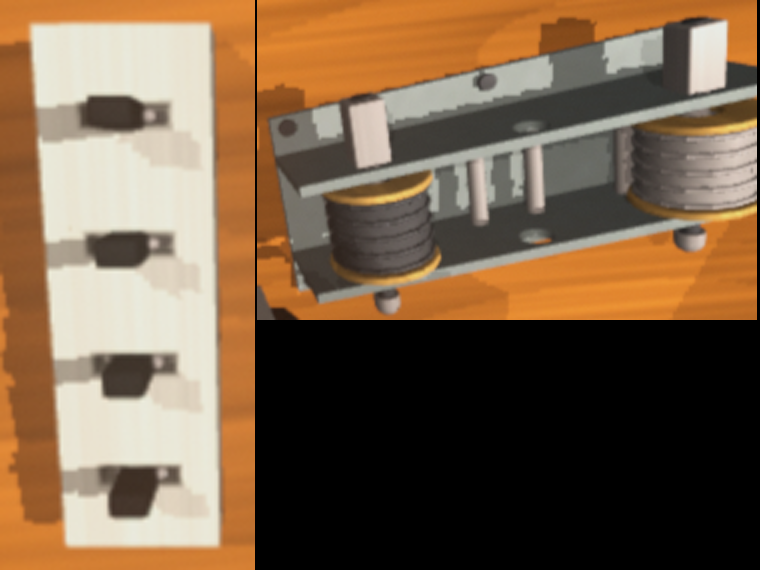

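Both spindles are through, with tips beyond the far plate at about (456,261) and (608,229). The block measures 156 x 50 as it should, with four clips; tab tops lean outward.

Run:
```python
from h import *
i,cm=load("wrist","blk.png"); B=np.array([.4957,-.2832]); a=np.radians(-5.98); u=np.array([np.cos(a),np.sin(a)])
m=(i.max(2)<62).astype(np.uint8); m[:36]=0;m[226:]=0;m[:,:248]=0;m[:,306:]=0
n,l,st,ce=cv2.connectedComponentsWithStats(m)
for k in range(1,n):
    if st[k][4]>60: print("blob",st[k],ce[k].round(1))
for x in (-.054,-.018,.018,.054):
    p=B+u*x; print(p.round(4),"base31",proj([*p,.031],cm).round(1),"mid",proj([*p,.046],cm).round(1),"top60",proj([*p,.06],cm).round(1))
p=B+u*.054; delta([*p,.1],180-5.98); delta([*p,.037],180-5.98)
```

```text
[ 0.442  -0.2776] base31 [[277.   74.5]] mid [[274.7  73.8]] top60 [[272.4  73.2]]
[ 0.4778 -0.2813] base31 [[278.7 117.6]] mid [[276.5 119.1]] top60 [[274.3 120.6]]
[ 0.5136 -0.2851] base31 [[280.2 157.5]] mid [[278.2 160.9]] top60 [[276.2 164.3]]
[ 0.5494 -0.2888] base31 [[281.6 194.7]] mid [[279.7 199.6]] top60 [[277.8 204.7]]
delta mm [-16.9 -38.7  94. ] rot [ 0.  -0.6  0. ]
delta mm [-17.5 -38.7 157. ] rot [ 0.  -0.6  0. ]
```

Request:
send_rows --pt "0.045 -0.017 -0.039 0.05 0 -0.6 0" --pt "0.045 -0.0175 -0.039 0.09 0 -0.6 0" --pt "0.045 -0.0175 -0.039 0.115 0 -0.6 0" --pt "0.045 -0.0175 -0.039 0.135 0 -0.6 0" --pt "0.045 -0.0175 -0.039 0.15 0 -0.6 0" --pt "0.045 -0.0175 -0.039 0.156 0 -0.6 0" --pt "0.045 -0.0175 -0.039 0.156 0 -0.6 0"

```text
t: 18.5
ee_pos: [0.55, -0.2896, 0.0389]
tcp_rot: [0.001, 0.052, 0.999, -0.0]
wrist_force: [0.3, 0.5, -0.2]
finger_gap: 0.045
gripper_force: 0.0
```

Run:
```python
from h import *
delta([.5494,-.2888,.037],180-5.98)
```

```text
delta mm [0.6 0.7 1.9] rot [-0.   0.1  0. ]
```

Request:
send_rows --pt "0.045 0.0005 0.0007 0.0018 0 0 0" --pt "0.045 0.0005 0.0007 0.0018 0 0 0" --pt "0.0 0.0005 0.0007 0.0018 0 0 0" --pt "0.0 0.0005 0.0007 0.0018 0 0 0" --pt "0.0 0.0005 0.0007 0.0018 0 0 0" --pt "0.0 0.0005 0.0007 0.0018 0 0 0" --pt "0.0 0.0005 0.0007 0.0018 0 0 0" --newtons 80

```text
t: 19.38
ee_pos: [0.5496, -0.2893, 0.0373]
tcp_rot: [0.001, 0.052, 0.999, -0.0]
wrist_force: [-0.3, 0.2, 2.5]
finger_gap: 0.01
gripper_force: 78.1
```

Run:
```python
from h import *
s=env.get_state(); print(s["ee_pos"],s["finger_gap"],s["gripper_force"],s["wrist_force"])
```

```text
[ 0.54955428 -0.28930492  0.03725015] 0.009980749830561846 78.10127019882202 [-0.32934021  0.2169335   2.48163464]
```

Request:
send_rows --pt "0.0 0 0 -0.01 0 0 0" --pt "0.0 0 0 -0.03 0 0 0" --pt "0.0 0 0 -0.07 0 0 0" --pt "0.0 0 0 -0.1 0 0 0" --pt "0.0 0 0 -0.1 0 0 0"

```text
t: 20.0
ee_pos: [0.5506, -0.2898, 0.1403]
tcp_rot: [0.003, 0.052, 0.999, -0.001]
wrist_force: [1.8, 0.1, -1.6]
finger_gap: 0.0095
gripper_force: 78.1
```

Run:
```python
from h import *
s=env.get_state(); print(s["ee_pos"],s["finger_gap"],s["gripper_force"],s["wrist_force"])
delta(rk(.036,-.072,.137),187.7);delta(rk(.036,-.072,.09),187.7)
```

```text
[ 0.55064253 -0.28983362  0.14031002] 0.009510845849730916 78.05810809135437 [ 1.79872077  0.14146186 -1.60801629]
delta mm [-55.6 170.1   3.3] rot [ -0.2   0.4 -13.7]
delta mm [-55.3 170.2  50.3] rot [ -0.2   0.4 -13.7]
```

Run:
```python
from h import *
i,cm=load("wrist","blk.png")
for p in [(455,266.5),(606.5,235)]: print(torack(ray("wrist",p,.0405,cm)[0]).round(4))
for y in (-.072,.072): print(proj(rk(.051,y,.0405),cm).round(1), proj(rk(.036,y,.0405),cm).round(1))
for P in [(318/1.,300),(760,205)]: print(torack(ray("wrist",[(P[0]-257)/2+390,P[1]/2+110],.053,cm)[0]).round(4))
```

```text
[ 0.0511 -0.0733  0.0405]
[0.0512 0.0727 0.0405]
[[456.3 266.2]] [[454.6 253. ]]
[[605.7 235. ]] [[606. 221.]]
[ 0.0281 -0.1081  0.053 ]
[0.0274 0.0931 0.053 ]
```

Request:
send_rows --pt "0.0 -0.02 0.05 0 0 0.4 -5" --pt "0.0 -0.04 0.1 0 0 0.4 -10" --pt "0.0 -0.055 0.15 0 0 0.4 -13.7" --pt "0.0 -0.055 0.17 0.02 0 0.4 -13.7" --pt "0.0 -0.055 0.17 0.04 0 0.4 -13.7" --pt "0.0 -0.055 0.17 0.05 0 0.4 -13.7" --pt "0.0 -0.055 0.17 0.05 0 0.4 -13.7"

```text
t: 20.88
ee_pos: [0.6209, -0.1259, 0.0858]
tcp_rot: [-0.004, -0.067, 0.998, 0.0]
wrist_force: [0.1, -0.3, 0.2]
finger_gap: 0.0097
gripper_force: 78.1
```

Run:
```python
from h import *
i,cm=shoot("wrist","clipA.png")
s=env.get_state(); print(torack(s["ee_pos"]).round(4),s["finger_gap"],s["gripper_force"])
for z in (.09,.075,.0575): delta(rk(.036,-.072,z),187.7)
cv2.imwrite("pics/clipAc.png",cv2.resize(i[120:400,140:500],None,fx=2,fy=2))
```

```text
[ 0.0338 -0.0713  0.0868] 0.009942750392920493 78.12780976295471
delta mm [-2.2 -0.7 -3.2] rot [ 0.  -0.3 -0. ]
delta mm [-2.3 -0.7 11.8] rot [ 0.  -0.3 -0. ]
delta mm [-2.4 -0.7 29.3] rot [ 0.  -0.3 -0. ]
```

View pics/clipAc.png

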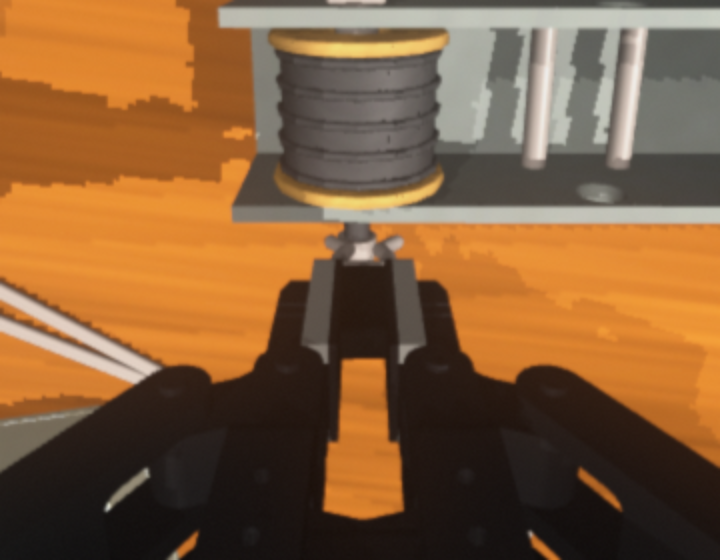

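The clip hangs straight over the spindle end, with jaws either side of it at about (360,245) in the crop. Next I'll align and press.

Request:
send_rows --pt "0.0 -0.0022 -0.0007 0.0 0 0 0" --pt "0.0 -0.0022 -0.0007 0.006 0 0 0" --pt "0.0 -0.0022 -0.0007 0.012 0 0 0" --pt "0.0 -0.0022 -0.0007 0.012 0 0 0" --pt "0.0 -0.0022 -0.0007 0.012 0 0 0"

```text
t: 21.55
ee_pos: [0.6239, -0.1262, 0.075]
tcp_rot: [-0.003, -0.067, 0.998, -0.0]
wrist_force: [-0.7, 0.2, -0.1]
finger_gap: 0.0101
gripper_force: 78.1
```

Run:
```python
from h import *
s=env.get_state(); print(torack(s["ee_pos"]).round(4),s["finger_gap"],s["wrist_force"])
for z in (.0575,): delta(rk(.036,-.072,z),187.7)
```

```text
[ 0.0362 -0.0717  0.075 ] 0.010050701585413251 [-0.68016751  0.15453122 -0.09563255]
delta mm [ 0.1 -0.3 17.5] rot [ 0.  -0.3  0. ]
```

Request:
send_rows --pt "0.0 0 0 0.005 0 0 0" --pt "0.0 0 0 0.009 0 0 0" --pt "0.0 0 0 0.012 0 0 0" --pt "0.0 0 0 0.015 0 0 0" --pt "0.0 0 0 0.0175 0 0 0" --pt "0.0 0 0 0.018 0 0 0" --pt "0.0 0 0 0.018 0 0 0"

```text
t: 22.42
ee_pos: [0.624, -0.1263, 0.0572]
tcp_rot: [-0.002, -0.067, 0.998, -0.0]
wrist_force: [-0.5, -0.5, 4.4]
finger_gap: 0.0095
gripper_force: 78.5
```

Run:
```python
from h import *
s=env.get_state(); print(torack(s["ee_pos"]).round(4),s["finger_gap"],s["wrist_force"],s["wrist_torque"])
```

```text
[ 0.0363 -0.0718  0.0572] 0.00948103617912033 [-0.50950452 -0.52210072  4.44203117] [-0.03496303 -0.03430112 -0.0134592 ]
```

Request:
send_rows --pt "0.0 0 0 0.001 0 0 0" --pt "0.0 0 0 0.0015 0 0 0" --pt "0.0 0 0 0.0015 0 0 0"

```text
t: 22.8
ee_pos: [0.6244, -0.1265, 0.0566]
tcp_rot: [-0.002, -0.067, 0.998, -0.001]
wrist_force: [-0.4, 0.2, 7.9]
finger_gap: 0.0097
gripper_force: 79.0
```

Request:
send_rows --pt "0.0 0 0 -0.0015 0 0 0" --pt "0.0 0 0 -0.0015 0 0 0" --pt "0.04 0 0 -0.0015 0 0 0" --pt "0.04 0 0 -0.0015 0 0 0" --pt "0.04 0 0 -0.0015 0 0 0" --pt "0.04 0 0 -0.03 0 0 0" --pt "0.04 0 0 -0.07 0 0 0" --pt "0.04 0 0 -0.1 0 0 0"

```text
t: 23.8
ee_pos: [0.6245, -0.1262, 0.157]
tcp_rot: [-0.002, -0.067, 0.998, -0.0]
wrist_force: [-0.1, -0.5, -0.4]
finger_gap: 0.0397
gripper_force: 0.0
```

Run:
```python
from h import *
delta([.54,-.22,.18],174)
```

```text
delta mm [ 96.5 -81.6 -22.5] rot [-0.  -0.3 13.7]
```

Request:
send_rows --pt "0.04 0.05 -0.04 -0.02 0 0 6" --pt "0.04 0.09 -0.08 -0.022 0 0 13.7" --pt "0.04 0.0965 -0.0816 -0.022 0 0 13.7" --pt "0.04 0.0965 -0.0816 -0.022 0 0 13.7" --pt "0.04 0.0965 -0.0816 -0.022 0 0 13.7"

```text
t: 24.42
ee_pos: [0.5404, -0.2191, 0.1776]
tcp_rot: [-0.003, 0.051, 0.999, -0.0]
wrist_force: [-0.3, 0.1, 0.4]
finger_gap: 0.0399
gripper_force: 0.0
```

Run:
```python
from h import *
i,cm=shoot("wrist","chk1.png")
print("eye",proj(rk(.036,-.072,.0405),cm).round(1),"tabtop",proj(rk(.036,-.072,.0805),cm).round(1),"tabbot",proj(rk(.036,-.072,.0515),cm).round(1))
B=np.array([.4957,-.2832]); a=np.radians(-5.98); u=np.array([np.cos(a),np.sin(a)]); p=B+u*.018
print(proj([*p,.06],cm).round(1))
delta([*p,.1],174); delta([*p,.037],174)
cv2.imwrite("pics/chk1c.png",cv2.resize(i[20:290,220:580],None,fx=2.2,fy=2.2,interpolation=cv2.INTER_CUBIC))
```

```text
eye [[428.9 260.6]] tabtop [[443.5 284.5]] tabbot [[432.6 266.6]]
[[235.8 168.1]]
delta mm [ 19.5 -68.4  77.7] rot [-0.  -0.3  0.1]
delta mm [ 19.2 -68.4 140.7] rot [-0.  -0.3  0.1]
```

View pics/chk1c.png

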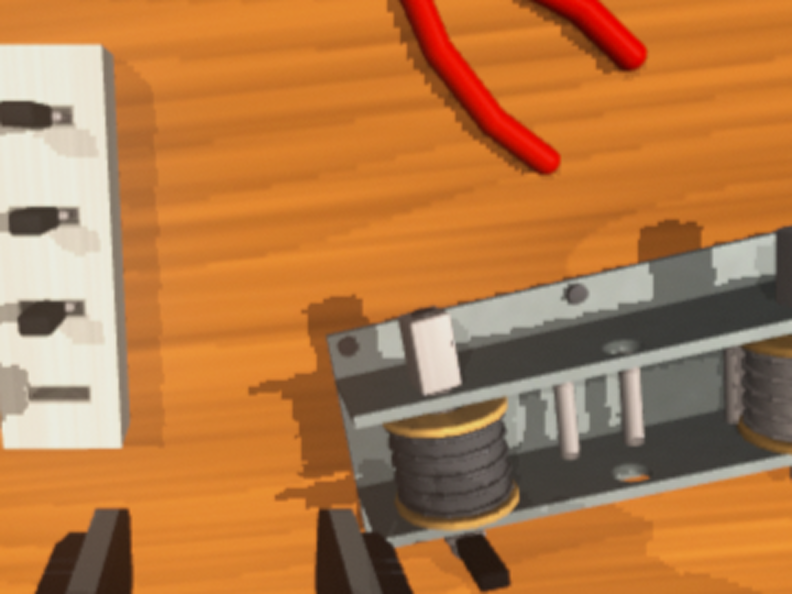

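The first clip stands upright on the groove: tab top at (445,283) against (443,284) predicted. Now the second clip.

Request:
send_rows --pt "0.045 0.019 -0.05 0.03 0 -0.3 0" --pt "0.045 0.019 -0.068 0.07 0 -0.3 0" --pt "0.045 0.019 -0.068 0.1 0 -0.3 0" --pt "0.045 0.019 -0.068 0.12 0 -0.3 0" --pt "0.045 0.019 -0.068 0.135 0 -0.3 0" --pt "0.045 0.019 -0.068 0.139 0 -0.3 0" --pt "0.045 0.019 -0.068 0.139 0 -0.3 0"

```text
t: 25.35
ee_pos: [0.5136, -0.2855, 0.0395]
tcp_rot: [0.0, 0.052, 0.999, -0.001]
wrist_force: [-0.0, 0.1, -0.5]
finger_gap: 0.0449
gripper_force: 0.0
```

Run:
```python
from h import *
delta([.5136,-.2851,.037],180-5.98)
```

```text
delta mm [0.  0.4 2.5] rot [-0.1  0.   0. ]
```

Request:
send_rows --pt "0.045 0 0.0004 0.0023 0 0 0" --pt "0.045 0 0.0004 0.0023 0 0 0" --pt "0.0 0 0.0004 0.0023 0 0 0" --pt "0.0 0 0.0004 0.0023 0 0 0" --pt "0.0 0 0.0004 0.0023 0 0 0" --pt "0.0 0 0.0004 0.0023 0 0 0" --pt "0.0 0 0.0004 0.0023 0 0 0" --newtons 80

```text
t: 26.22
ee_pos: [0.5134, -0.2854, 0.0371]
tcp_rot: [0.0, 0.052, 0.999, -0.001]
wrist_force: [0.3, 0.9, 2.0]
finger_gap: 0.0097
gripper_force: 78.2
```

Request:
send_rows --pt "0.0 0 0 -0.01 0 0 0" --pt "0.0 0 0 -0.03 0 0 0" --pt "0.0 0 0 -0.07 0 0 0" --pt "0.0 0 0 -0.1 0 0 0" --pt "0.0 0 0 -0.1 0 0 0"

```text
t: 26.85
ee_pos: [0.5145, -0.286, 0.1401]
tcp_rot: [0.002, 0.052, 0.999, -0.002]
wrist_force: [0.2, 0.3, -0.0]
finger_gap: 0.01
gripper_force: 78.1
```

Run:
```python
from h import *
s=env.get_state(); print(s["ee_pos"],s["finger_gap"],s["gripper_force"],s["wrist_force"])
delta(rk(.036,.072,.137),187.7);delta(rk(.036,.072,.09),187.7)
```

```text
[ 0.5145097  -0.28595194  0.1401086 ] 0.010025887567685658 78.06258201599121 [ 0.24595098  0.29149236 -0.03606134]
delta mm [-57.9 309.9   2.4] rot [ -0.2   0.2 -13.7]
delta mm [-57.7 310.   49.4] rot [ -0.2   0.2 -13.7]
```

Request:
send_rows --pt "0.0 -0.02 0.055 0 0 0.2 -5" --pt "0.0 -0.04 0.11 0 0 0.2 -10" --pt "0.0 -0.058 0.165 0 0 0.2 -13.7" --pt "0.0 -0.058 0.22 0.0 0 0.2 -13.7" --pt "0.0 -0.058 0.275 0.0 0 0.2 -13.7" --pt "0.0 -0.058 0.31 0.02 0 0.2 -13.7" --pt "0.0 -0.058 0.31 0.045 0 0.2 -13.7" --pt "0.0 -0.058 0.31 0.047 0 0.2 -13.7"

```text
t: 27.85
ee_pos: [0.6011, 0.0175, 0.0866]
tcp_rot: [-0.005, -0.068, 0.998, -0.001]
wrist_force: [-1.1, 0.0, 0.1]
finger_gap: 0.0097
gripper_force: 78.1
```

Run:
```python
from h import *
i,cm=shoot("wrist","clipB.png")
s=env.get_state(); print(torack(s["ee_pos"]).round(4),s["finger_gap"],s["gripper_force"])
for z in (.09,.075,.0575): delta(rk(.036,.072,z),187.7)
cv2.imwrite("pics/clipBc.png",cv2.resize(i[120:400,140:500],None,fx=2,fy=2))
```

```text
[0.0336 0.0732 0.0878] 0.00962764951655974 78.12726974487305
delta mm [-2.4 -1.2 -2.2] rot [-0.  -0.4  0. ]
delta mm [-2.5 -1.2 12.8] rot [-0.  -0.4  0. ]
delta mm [-2.7 -1.2 30.3] rot [-0.  -0.4  0. ]
```

View pics/clipBc.png

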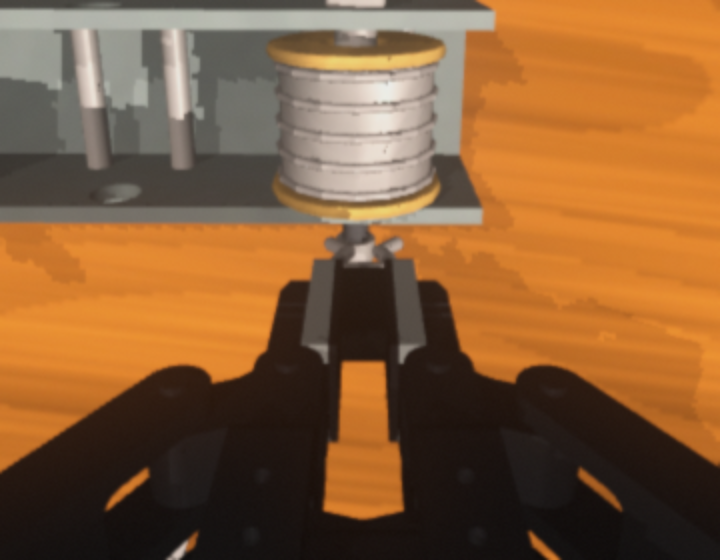

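The second clip hangs straight over bay 2's spindle end, as before.

Request:
send_rows --pt "0.0 -0.0024 -0.0012 0.0 0 -0.4 0" --pt "0.0 -0.0024 -0.0012 0.006 0 -0.4 0" --pt "0.0 -0.0025 -0.0012 0.0125 0 -0.4 0" --pt "0.0 -0.0025 -0.0012 0.0125 0 -0.4 0" --pt "0.0 -0.0025 -0.0012 0.0125 0 -0.4 0"

```text
t: 28.52
ee_pos: [0.6057, 0.0161, 0.0771]
tcp_rot: [0.002, -0.067, 0.998, -0.0]
wrist_force: [-0.3, 0.3, -0.5]
finger_gap: 0.0098
gripper_force: 78.1
```

Run:
```python
from h import *
s=env.get_state(); print(torack(s["ee_pos"]).round(4),s["finger_gap"],s["wrist_force"])
for z in (.0575,): delta(rk(.036,.072,z),187.7)
```

```text
[0.0373 0.0717 0.0771] 0.00982115353502453 [-0.26676903  0.33833485 -0.49965939]
delta mm [ 1.4  0.3 19.6] rot [-0.   0.2  0. ]
```

Request:
send_rows --pt "0.0 0.0013 0.0002 0.004 0 0.2 0" --pt "0.0 0.0013 0.0002 0.009 0 0.2 0" --pt "0.0 0.0013 0.0002 0.013 0 0.2 0" --pt "0.0 0.0013 0.0002 0.017 0 0.2 0" --pt "0.0 0.0013 0.0002 0.02 0 0.2 0" --pt "0.0 0.0013 0.0002 0.021 0 0.2 0" --pt "0.0 0.0013 0.0002 0.0215 0 0.2 0" --pt "0.0 0.0013 0.0002 0.0215 0 0.2 0"

```text
t: 29.52
ee_pos: [0.605, 0.0162, 0.0566]
tcp_rot: [0.001, -0.067, 0.998, -0.0]
wrist_force: [-0.8, 0.1, 7.8]
finger_gap: 0.0096
gripper_force: 79.1
```

Run:
```python
from h import *
s=env.get_state(); print(torack(s["ee_pos"]).round(4),s["finger_gap"],s["gripper_force"],s["wrist_force"])
```

```text
[0.0366 0.0719 0.0566] 0.009638646133631034 79.12682890892029 [-0.80698605  0.05698482  7.81802955]
```

Request:
send_rows --pt "0.0 0 0 -0.001 0 0 0" --pt "0.04 0 0 -0.001 0 0 0" --pt "0.04 0 0 -0.001 0 0 0" --pt "0.04 0 0 -0.001 0 0 0" --pt "0.04 0 0 -0.03 0 0 0" --pt "0.04 0 0 -0.08 0 0 0" --pt "0.04 0 0 -0.12 0 0 0" --pt "0.04 0 0 -0.12 0 0 0"

```text
t: 30.52
ee_pos: [0.6064, 0.0163, 0.1793]
tcp_rot: [0.003, -0.067, 0.998, -0.001]
wrist_force: [1.2, -0.2, -0.2]
finger_gap: 0.0402
gripper_force: 0.0
```

Request:
send_rows --pt "0.08 -0.02 -0.05 -0.02 0 0 0" --pt "0.08 -0.04 -0.072 -0.02 0 0 0" --pt "0.08 -0.04 -0.072 -0.02 0 0 0" --pt "0.08 -0.04 -0.072 -0.02 0 0 0"

```text
t: 31.02
ee_pos: [0.6531, -0.0494, 0.1942]
tcp_rot: [-0.001, -0.067, 0.998, -0.0]
wrist_force: [-0.2, -0.1, 0.8]
finger_gap: 0.0803
gripper_force: 0.0
```

Run:
```python
from h import *
i,cm=shoot("wrist","fin.png"); s,cs=shoot("scene","fins.png")
for y in (-.072,.072): print("eye",proj(rk(.036,y,.0405),cm).round(1),"tabtop",proj(rk(.036,y,.0805),cm).round(1),"tip",proj(rk(.051,y,.0405),cm).round(1))
a=cv2.resize(i[90:260,190:450],None,fx=3,fy=3,interpolation=cv2.INTER_CUBIC)[:,:780]
for y in (-.072,.072): print("sc",proj(rk(.036,y,.0405),cs).round(1),proj(rk(.036,y,.0805),cs).round(1))
cv2.imwrite("pics/finc.png",a); cv2.imwrite("pics/finsc.png",cv2.resize(s[180:280,210:340],None,fx=6,fy=6,interpolation=cv2.INTER_CUBIC))
```

```text
eye [[239.1 136.5]] tabtop [[226.9 144.1]] tip [[240.4 153.4]]
eye [[403.1 136.7]] tabtop [[415.  144.4]] tip [[401.7 153.6]]
sc [[255.  247.7]] [[253.4 234.3]]
sc [[305.4 221.6]] [[305.2 208.6]]
```

View pics/finc.png

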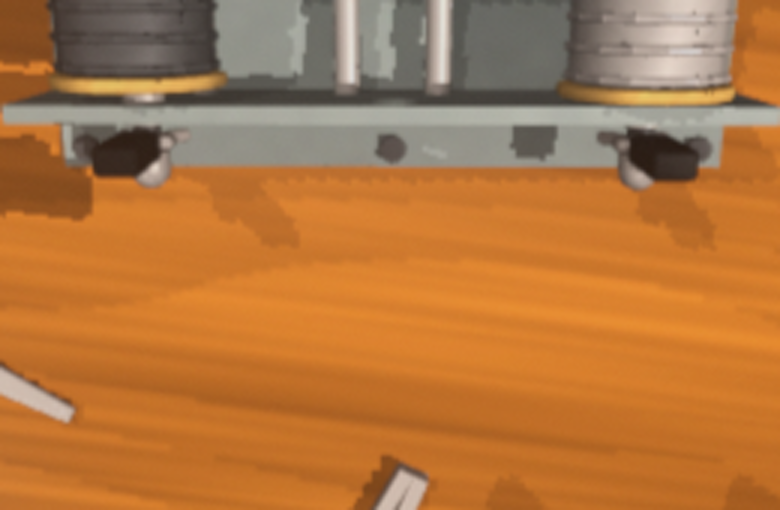

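View pics/finsc.png

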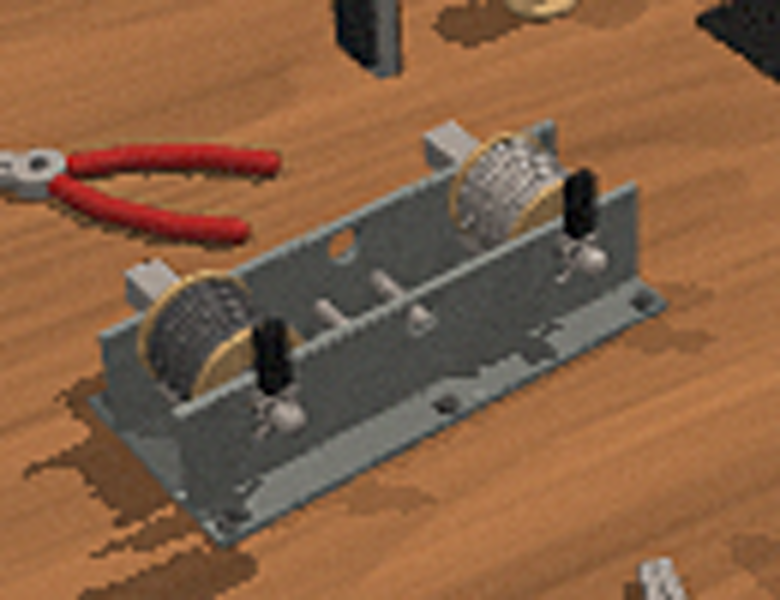

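Run:
```python
from cell import env
print(env.finish_job())
```

```text
the job is handed in; nothing more can be done
None
```

I handed the job in at about 31 s. The two spools present (bays 0 and 2; bay 1 was empty) each have a spindle pushed up to its head and a spring clip pressed onto the groove, judged from the press forces and final camera views; the hand-in call returned no verdict.

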